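# Seat the valve block and throw the toggle clamp

### The arm

A 6-joint arm with a two-finger parallel gripper is mounted at the origin on the work surface. World frame = base frame: x ahead of the robot, y to its left, z up, the work surface at z = 0. Lengths are in m, angles in rad, forces in N, time in s.
With the tool pointing down it reaches from about 0.425 to 1.125 m from the base axis. Payload 14.9 kg.
Tool frame: the origin (TCP) lies on the centre line of the jaws, within the pads' length; the fingertips stand 22 mm ahead of it and the grasp point (between the pads) lies 3 mm ahead of it; z points along the fingers, x is the direction in which the jaws open and shut, and the axes are right-handed (so a half turn about z gives the same grasp; the last joint's range is limited). The gripper opens to 91 mm and grips with 3 to 60 N. Pads are 32 mm wide; open, the fingers measure 118 mm over their backs; the gripper's body (76 mm by 178 mm) begins 60 mm behind the grasp point.
Start: joints at [-1.276, 0.379, 1.734, -0, 1.028, -0.033], TCP at [0.225, -0.663, 0.236] pointing down, gripper open.
Joint ranges: [-2.77, 2.77], [-0.74, 2.19], [0, 2.66], [-1.06, 4.2], [0.31, 2.87], [-3.08, 3.08]. Speed limits (rad/s): [1.89, 1.89, 2.39, 3.14, 3.14, 3.14].

### API

Orientations are given as a rotation vector (axis times angle).
In Python, from rig import bot, eyes, order, finder gives the robot as it stands. The module is installed in compiled form; this text tells all that it offers.
- The arm moves only by the tool drive_tool, never from a script. Its arguments are lists of equal length, an entry for each row: "dp": the shift along the tool's x, y, z in cm, a list of three; "turn": the turn about the tool's z in rad. In form: {"dp": [[dx, dy, dz], ...], "turn": [turn, ...]}. A call has 1 to 12 rows; each row shifts and turns the pose as measured when the row begins, along the tool's axes as they then stand; what a row does not reach is not made up. A row lasts 1/8 s, in which the tool goes at most 62.5 mm and 10.7 degrees, less where a joint would pass 70% of its speed; a pose out of reach is approached as far as the arm can. A call with a gripper value outside its range is refused whole. "jaw" is the opening, from 0 (shut) to 1 (fully open), set as the call begins (left out, the last holds). The fingers move at their own pace and stop on an object; the grip force is fixed at half the most. Time passes only in rows, so rows that do not move let the fingers close. It gives the time, the measured TCP pose, the force and the opening at its end, in the units of the state.
- bot.read_state(): the state, without advancing time (a new reading comes with each control period).
- eyes.read_camera(name): name is "side" or "top"; returns a dict with "frame" (384x512x3 uint8, red, green, blue), "fx", "fy", "cx", "cy" (pixels), "D" ([k1, k2, p1, p2, k3] as OpenCV has them; the pictures are not rectified), "eye" and "attitude" of the camera in the world. Camera axes: x right, y up, looking along -z (the intrinsics and any distortion apply to the point x, -y, -z); pixel columns grow to the right and rows downward; lengths in m; the calibration is good to about 2 mm. A picture is of the moment at which its call begins. There is no depth.
- order.finish_job(): hands the job in, once; it reports no verdict.
Trained networks look in a picture, given as the dict that the camera call returned (one of the last four; its "shot" number tells which), for a name from the list of things; names that differ only in an ending like _2 or _b are one class to them, and where a whole thing is asked for, a point or a joint stands for the part that bears it (a point fixed in the world has none). Each returns a list of dicts, best first, with "confidence" (0 to 1); they miss things now and then, are a little off and sometimes report something else, mostly with a low value. They report only what shows in the picture. A call takes as long as a camera call. They do not tell look-alikes from the thing itself.
- finder.search_frame(label, picture): "box" ([left, top, right, bottom] in pixels, round what is visible of it).
The state is a dict: "time_s": time; "joints": joint angles; "qd": joint speeds; "tau": joint torques, N m; "tool_pos": TCP position; "tool_rot": TCP orientation; "force": force on the tool from outside, world axes, zero at the start; "torque": the same for the moment, N m; "gripper_width": finger opening in m.
Only numpy, scipy, OpenCV 4.12 (cv2) and the standard library are available. Lean on these libraries where they do the work, as an engineer would, in place of code of your own. Each camera call takes 0.05 s, during which the arm holds its last target.

### The job

Get the white solenoid valve block held in the assembly fixture for the next job: push it along its guide channel with your fingertips until it is fully home against the end stop, then push the clamp's upright handle over and down, away from the block, until the toggle clamp snaps past centre and stays locked with its rubber tip on the block. Do not pick anything up, and leave the loose parts and tools around the fixture where they are.

Things in the scene. Friction and masses are not known exactly. Their poses are not given: they have to be found in the camera images.
- fixture: Assembly fixture bolted to the bench: grey anodised aluminium base plate 200 (x) x 210 (y) x 15 mm; origin at the centre of its underside, z up. Its x axis is the direction in which the valve block is slid home, at most about 0.3 rad from the robot's x. It carries the guide channel on its +y half and a steel toggle clamp on its -y side. All mm below are in this frame.
- end_stop (a point): Middle of the steel end stop's face at (75, 55, 32): it shuts the +x end of the guide channel and is 26 mm high. The channel runs along x, centred on y = 55, its floor the plate's top (z = 15), between two steel rails 9 mm high and 60 mm apart from x = -90 to 75.
- valve: White plastic valve block loose in the channel, 84 (x) x 56 (y) x 34 mm, about 0.3 kg; origin at the centre of its underside. A black coil with a nut stands on its robot-side half (34 mm square at x = -22, top 63 mm over the underside); the other half is flat for the clamp; a 20 mm port sticks out at +y. Starts 38 to 68 mm short of the stop; home, its origin is at x = 33. Slides with 1 to 5 N.
- bar_pivot (a point): Pivot (52, -7, 49) of the clamp bar. The horizontal-handle toggle clamp works in the plane x = 52; foot and cheeks span x = 35 to 69, y = 5 to -71, up to z = 60. At the start bar and handle both stand upright, the bar's end at z = 125, y about -23, the handle farther to -y and taller. Closing, the bar comes down towards +y on the block as the handle goes down towards -y. A spring lifts the bar.
- grip (a point): Point on the axis of the handle's black round grip (radius 9.5 mm), 21.5 mm from its rounded end; the grip runs 58 mm back from it. Open: at (52, -39, 185), upright. Locked: at (52, -114, 69), pointing to -y, 0.09 rad up. Throwing it takes 2 to 6 N here; let go before dead centre it springs open, past it it snaps to its stop and stays.
- clamp_handle (a joint): Angle between handle and its link, rad: 0 open, 2.22 dead centre, 2.40 locked on the stop. The grip point's (y, z) in mm and the handle's turn: 0: (-39, 185), 0 rad; 0.27: (-71, 182), 0.31; 0.59: (-89, 171), 0.55; 0.95: (-99, 156), 0.75; 1.37: (-105, 136), 0.95; 2.40: (-114, 69), 1.49.
- clamp_tip: Spring-loaded spindle at the end of the clamp bar with a round rubber tip 18 mm across; origin at the centre of the tip's end face. Locked, it points down at x = 52, y = 55 and presses with about 17 N on the top of a valve block that is home (tip at z = 49); if the block is not home it closes on nothing.
- cartridge: Bystander: white water filter cartridge standing upright, 68 mm across, 165 mm tall; origin under its centre.
- screwdriver: Bystander: screwdriver with amber handle lying on the mat along the fixture's +y side, 190 mm long.
- wrench: Bystander: steel open-ended wrench lying on the mat, 170 mm long.
- fitting_elbow: Bystander: white push-fit elbow standing on the fixture plate, 35 mm high, 20 mm across; origin under its upright leg.
- fitting_brass: Bystander: brass fitting standing on the fixture plate, 22 mm across, 30 mm high.
- tape_roll: Bystander: roll of black tape lying flat, 90 mm across, 24 mm high.
- screw_tray: Bystander: small open grey tray of screws, 110 x 80 x 28 mm.
There are look-alikes about, which are no part of the job. What is shaped like the valve but purple or red is not meant.

How it is judged:
On the way, in this order (a step that is already met when the one before it is completed fails the run):
1. the valve block is home against the end stop (within 3 mm) while the clamp is still open (x of valve in the frame of fixture above 0.03 m and value of joint clamp_handle below 1.2 rad), for 0.2 s.
2. the clamp handle has gone past dead centre on to its stop (value of joint clamp_handle above 2.33 rad), for 0.2 s.
At the end, for the whole second after the job is handed in: The valve block lies flat and still, within 3 mm of the end stop, the toggle clamp is locked past dead centre (clamp_handle above 2.33 rad) and its rubber tip presses on the block with more than 6 N (x of valve in the frame of fixture above 0.03 m and value of joint clamp_handle above 2.33 rad and contact force between clamp_tip and valve above 6 N and angle between valve's own z axis and vertical below 0.05 rad and linear speed of valve below 0.02 m/s); the robot touches nothing.
It fails at once if the valve block is lifted (more than 12 mm) or tipped (more than 0.25 rad) (z of valve in the frame of fixture above 0.027 m or angle between valve's own z axis and vertical above 0.25 rad).
It fails at once if a bystander is moved more than 30 mm (distance of any of cartridge, screwdriver, wrench, fitting_elbow, fitting_brass, tape_roll, screw_tray from where it was at the start of the episode above 0.03 m).
It also fails if it takes over 51 s, if anything falls off the work surface, if the arm or the gripper's body presses on something with over 40 N, if the wrist force passes 120 N, or if a joint passes its speed limit or range.

## Working session

There is one attempt and no reset: what is moved stays moved. The work goes in short steps, Python scripts to look and compute and a tool call to move; the robot and the scene stay as the last step left them, time stands still between calls to the robot, and variables do not carry over. Pictures are saved under pics/ and viewed, and the job is handed in when it is done.

Besides the shell and the picture viewer there is one more tool, called after "Call:" as name(argument=value, ...), one argument or row to a line, values as JSON. drive_tool: Moves the arm, as the interface text tells. Its arguments: {"type":"object","properties":{"dp":{"type":"array","items":{"type":"array","items":{"type":"number"}}},"turn":{"type":"array","items":{"type":"number"}},"jaw":{"type":"number"}},"required":["dp","turn"]}

```bash
mkdir -p pics; cat > h.py <<'E'
import numpy as np, cv2
from scipy.spatial.transform import Rotation as R
from rig import bot, eyes, order, finder
def cam(p):
    K=np.array([[p["fx"],0,p["cx"]],[0,p["fy"],p["cy"]],[0,0,1.]]); D=np.array(p["D"],float)
    a=np.array(p["attitude"],float)
    Rm=a if a.shape==(3,3) else (R.from_rotvec(a).as_matrix() if a.size==3 else R.from_quat(a).as_matrix())
    return K,D,np.array(p["eye"],float),Rm
def proj(p,X):
    K,D,e,Rm=cam(p); Y=(np.atleast_2d(X)-e)@Rm; Y=Y*[1,-1,-1]
    return cv2.projectPoints(Y.reshape(-1,1,3),np.zeros(3),np.zeros(3),K,D)[0].reshape(-1,2)
def ray(p,uv):
    K,D,e,Rm=cam(p); n=cv2.undistortPoints(np.array(uv,float).reshape(-1,1,2),K,D).reshape(-1,2)
    d=np.c_[n[:,0],-n[:,1],-np.ones(len(n))]@Rm.T
    return e,d
def onz(p,uv,z):
    e,d=ray(p,uv); return e+d*((z-e[2])/d[:,2])[:,None]
def save(p,n): cv2.imwrite("pics/"+n,cv2.cvtColor(p["frame"],cv2.COLOR_RGB2BGR))
E
python3 - <<'E'
from h import *
for n in("side","top"):
    p=eyes.read_camera(n); save(p,n+"0.png"); print({k:v for k,v in p.items() if k!="frame"})
    for l in["fixture","valve","grip","clamp_tip","cartridge","screwdriver","wrench","fitting_elbow","fitting_brass","tape_roll","screw_tray"]:
        print(l,[([round(x) for x in q["box"]],round(q["confidence"],2)) for q in finder.search_frame(l,p)][:3])
print(bot.read_state())
E
```

```text
{'fx': 371.4890365498879, 'fy': 371.4890365498879, 'cx': 256.4337752387268, 'cy': 193.4421208706592, 'D': array([-0.10551937,  0.        ,  0.        ,  0.        ,  0.        ]), 'eye': array([ 0.45542733, -0.78996495,  0.71094031]), 'attitude': array([ 0.9327212 , -0.07231196, -0.09271277]), 'shot': 1}
fixture [([223, 157, 293, 232], 0.9)]
valve [([315, 176, 347, 211], 0.88), ([239, 177, 267, 198], 0.79), ([181, 163, 212, 185], 0.67)]
grip [([269, 157, 281, 194], 0.6)]
clamp_tip [([223, 160, 292, 232], 0.64)]
cartridge [([263, 112, 282, 158], 0.93), ([299, 309, 339, 348], 0.25)]
screwdriver [([233, 176, 262, 183], 0.65)]
wrench [([178, 336, 259, 365], 0.76)]
fitting_elbow [([229, 197, 238, 211], 0.68)]
fitting_brass [([230, 213, 240, 224], 0.59), ([298, 310, 341, 347], 0.45)]
tape_roll [([297, 307, 340, 350], 0.91)]
screw_tray [([201, 143, 234, 165], 0.83), ([231, 175, 272, 182], 0.4)]
{'fx': 353.6743012079404, 'fy': 353.6743012079404, 'cx': 252.91044435196463, 'cy': 191.96577729344105, 'D': array([0.03636147, 0.        , 0.        , 0.        , 0.        ]), 'eye': array([ 0.46463
[... 615 characters left out ...]
1, 213, 128, 255], 0.61)]
{'time_s': 1.2, 'joints': array([-1.27627497e+00,  3.78898616e-01,  1.73420257e+00,  1.34428000e-05,
        1.02849108e+00, -3.32963533e-02]), 'qd': array([-1.88766944e-03,  8.89336627e-04, -2.68717591e-04,  5.82725015e-04,
        4.10608336e-04, -3.58305715e-05]), 'tau': array([-8.74382677e-04, -7.63701367e+01, -4.34739411e+01,  6.51463377e-02,
        3.88816791e-02, -2.45104007e-05]), 'tool_pos': array([ 0.22538814, -0.66273641,  0.23593145]), 'tool_rot': array([-2.55413962e+00,  1.82918542e+00, -1.15057118e-05]), 'force': array([0.761093  , 0.09635878, 0.34304151]), 'torque': array([ 0.01852422, -0.03378595, -0.01742319]), 'gripper_width': 0.09125111703643746}
```

View pics/side0.png

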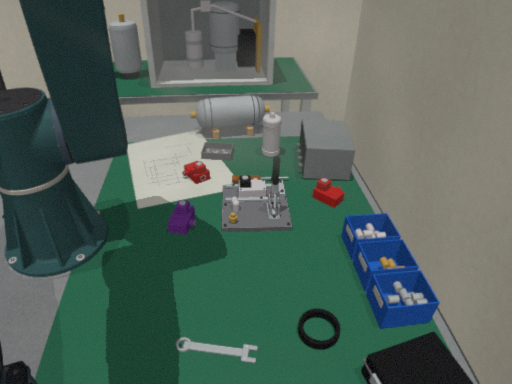

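View pics/top0.png

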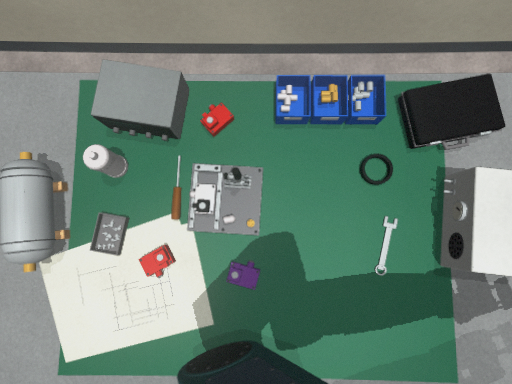

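```bash
python3 - <<'E'
import cv2
a=cv2.imread("pics/side0.png")[100:260,160:360]; b=cv2.imread("pics/top0.png")[140:260,150:290]
cv2.imwrite("pics/sz.png",cv2.resize(a,None,fx=4,fy=4-.25,interpolation=2)[:600]); 
cv2.imwrite("pics/tz.png",cv2.resize(b,None,fx=5,fy=5,interpolation=2))
E
```

```text
(no output)
```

View pics/sz.png

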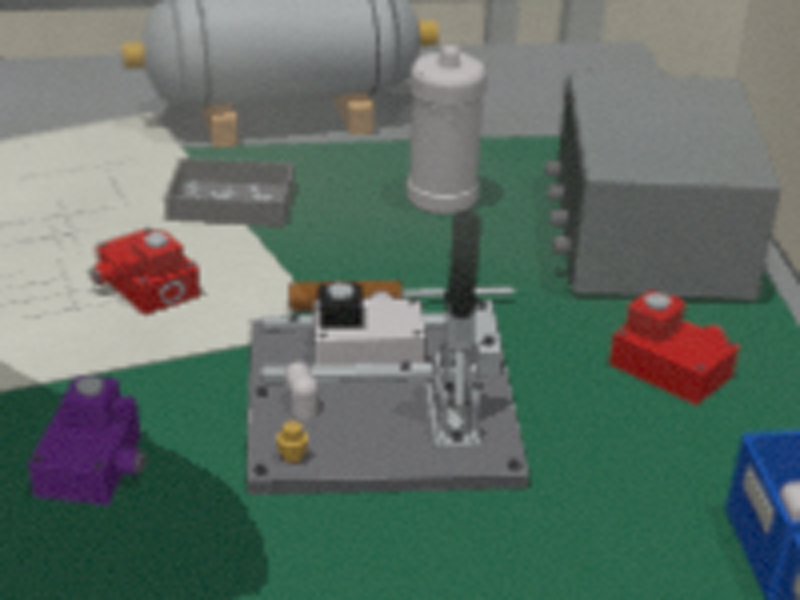

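View pics/tz.png

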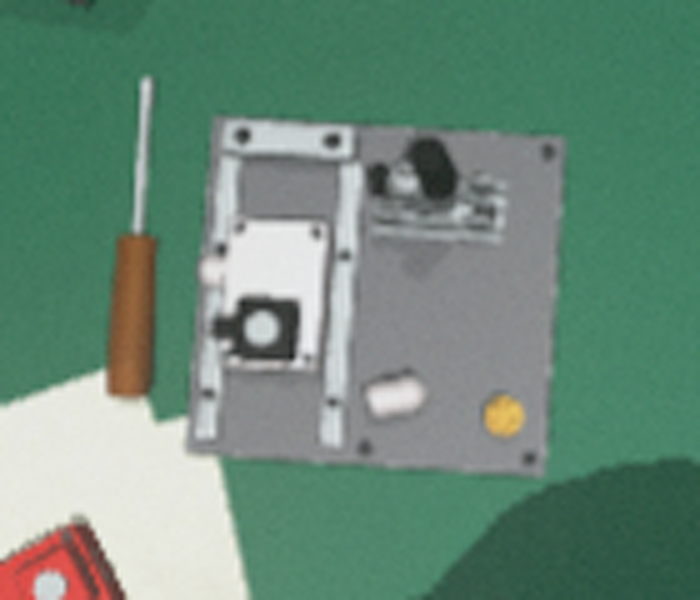

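```bash
cat >> h.py <<'E'
def F2W(P,pose):
    x,y,a=pose; P=np.atleast_2d(P)/1000.; c,s=np.cos(a),np.sin(a)
    return np.c_[x+c*P[:,0]-s*P[:,1],y+s*P[:,0]+c*P[:,1],P[:,2]]
E
python3 - <<'E'
from h import *
from scipy.optimize import least_squares
pt=eyes.read_camera("top"); ps=eyes.read_camera("side")
top=np.array([(215,117),(567,135),(545,475),(187,452)])/5+[150,140]-.4
C=[(100,105,15),(100,-105,15),(-100,-105,15),(-100,105,15)]
sd=np.array([(250,487),(526,483)])/[4,3.75]+[160,100]-.4
S=[(-100,-105,0),(100,-105,0)]
W=onz(pt,top,.015);print(W)
f=lambda q:np.r_[(proj(pt,F2W(C,q))-top).ravel(),(proj(ps,F2W(S,q))-sd).ravel()]
r=least_squares(f,[W[:,0].mean(),W[:,1].mean(),0]);print(r.x,r.fun.round(2))
q=r.x
# overlay
def draw(p,q,n,crop,sc,vx):
    im=cv2.cvtColor(p["frame"],cv2.COLOR_RGB2BGR); x0,y0,x1,y1=crop
    im=cv2.resize(im[y0:y1,x0:x1],None,fx=sc,fy=sc,interpolation=2)
    def line(pts,c,cl=True):
        u=((proj(p,F2W(pts,q))-[x0,y0]+.5)*sc).astype(int); cv2.polylines(im,[u.reshape(-1,1,2)],cl,c,1)
    line(C,(0,255,0)); line([(75,25,41),(75,85,41)],(0,0,255)); line([(-90,25,24),(75,25,24)],(255,0,255));line([(-90,85,24),(75,85,24)],(255,0,255))
    line([(vx-42,27,49),(vx+42,27,49),(vx+42,83,49),(vx-42,83,49)],(255,255,0))
    line([(52,-39,206),(52,-39,127)],(0,0,255),False)
    cv2.imwrite("pics/"+n,im)
# valve: white top near corners in zoom top
vt=np.array([(325,225),(318,372),(222,368)])/5+[150,140]-.4
Wv=onz(pt,vt,.049); c,s=np.cos(q[2]),np.sin(q[2])
L=((Wv[:,:2]-q[:2])@np.array([[c,-s],[s,c]]))*1000; print(L)
vx=float(L[1:,0].mean()+42)
draw(pt,q,"to.png",(150,140,290,260),5,vx);draw(ps,q,"so.png",(200,140,320,245),6,vx)
np.save("q.npy",q)
E
```

```text
[[ 0.66817439  0.19087672  0.015     ]
 [ 0.6590959  -0.01773601  0.015     ]
 [ 0.45973932 -0.00666336  0.015     ]
 [ 0.47071722  0.20095545  0.015     ]]
[ 0.56463426  0.09365239 -0.05163926] [-0.82 -0.59 -0.46  0.   -0.22  0.13 -0.94  0.17 -0.58  2.    0.61  1.39]
[[ 33.57377332  27.82374559]
 [-49.9876483   25.44171723]
 [-51.07067167  79.68193986]]
```

View pics/to.png

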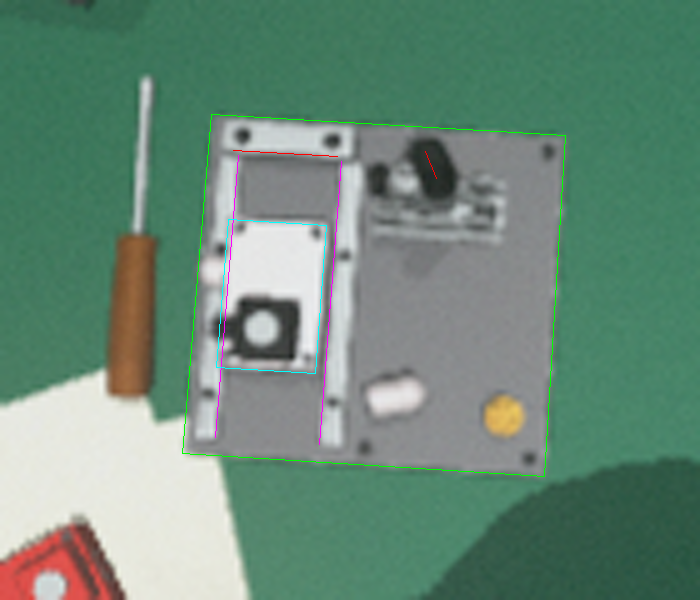

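View pics/so.png

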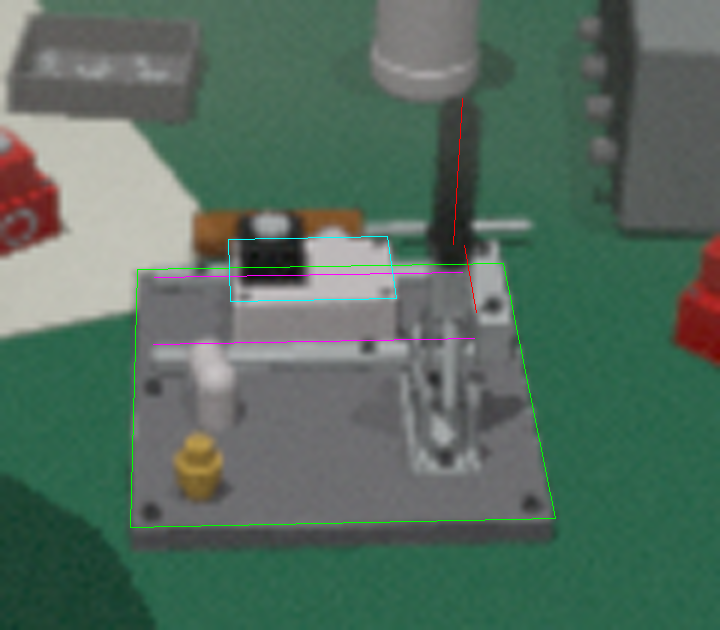

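Call:
drive_tool(
  dp=[
    [0,0,-1],
    [0,0,-1],
    [0,0,-1],
    [0,0,-1],
    [0,0,-1],
    [0,0,-1],
    [0,0,0],
    [0,0,0],
  ],
  turn=[-0.17,-0.17,-0.17,-0.17,-0.17,-0.17,-0.17,0],
  jaw=0,
)

```text
time_s: 2.3
tool_pos: [0.2253, -0.6626, 0.2977]
tool_rot: [-3.141, 0.026, 0.0]
force: [-0.1, -0.3, 0.4]
gripper_width: 0.0143
```

```bash
cat >> h.py <<'E'
def to(f):
    q=np.load("q.npy"); s=bot.read_state(); Rm=R.from_rotvec(s["tool_rot"]).as_matrix()
    x=Rm[:,0]; print("t",s["time_s"],"yaw err",np.arctan2(x[1],x[0])-q[2],"tool z",Rm[:,2].round(3))
    T=s["tool_pos"]; c,sn=np.cos(q[2]),np.sin(q[2]); d=T[:2]-q[:2]
    print("TCP fixture mm",(c*d[0]+sn*d[1])*1e3,(-sn*d[0]+c*d[1])*1e3,T[2]*1e3,"force",s["force"].round(1),"w",s["gripper_width"])
    print("dp cm",((F2W(f,q)[0]-T)@Rm*100).round(2))
E
python3 - <<'E'
from h import *
q=np.load("q.npy"); q[1]-=.002; np.save("q.npy",q)
to((-90,55,160))
E
```

```text
t 2.3 yaw err 0.035367328656219915 tool z [-0.  0. -1.]
TCP fixture mm -299.945384784992 -770.7382148072255 297.70912449300454 force [-0.1 -0.3  0.4] w 0.014303071541202785
dp cm [ 23.9  -81.77  13.8 ]
```

Call:
drive_tool(
  dp=[
    [1.8,-5,0],
    [1.8,-5,0],
    [1.8,-5,0],
    [1.8,-5,0],
    [1.8,-5,0],
    [1.8,-5,0],
    [1.8,-5,0],
    [1.8,-5,0],
    [1.8,-5,0],
    [1.8,-5,0],
  ],
  turn=[0.035,0,0,0,0,0,0,0,0,0],
)

```text
time_s: 3.55
tool_pos: [0.4447, -0.1645, 0.2977]
tool_rot: [3.136, -0.168, 0.004]
force: [0.1, -0.9, 0.6]
gripper_width: 0.0005
```

```bash
python3 - <<'E'
from h import *
to((-90,55,160))
E
```

```text
t 3.55 yaw err -0.055386137486449286 tool z [ 0.002 -0.001 -1.   ]
TCP fixture mm -106.50711408766807 -262.03423476870535 297.67795486503815 force [ 0.1 -0.9  0.6] w 0.0004661386812427661
dp cm [ -0.14 -31.76  13.74]
```

Call:
drive_tool(
  dp=[
    [0,0,0],
    [0,-5,0],
    [0,-5,0],
    [0,-5,1],
    [0,-5,2],
    [0,-5,2],
    [0,-4,2],
    [0,0,2],
    [0,0,0],
  ],
  turn=[-0.055,0,0,0,0,0,0,0,0],
)

```text
time_s: 4.68
tool_pos: [0.4655, 0.1376, 0.2064]
tool_rot: [3.138, -0.139, 0.011]
force: [0.1, 0.4, 0.4]
gripper_width: 0.0002
```

```bash
python3 - <<'E'
from h import *
to((-85,55,48))
E
```

```text
t 4.675 yaw err -0.03665000945397552 tool z [ 0.007 -0.001 -1.   ]
TCP fixture mm -101.4042507779348 40.808952967197065 206.44789229075215 force [0.1 0.4 0.4] w 0.00017952282673452426
dp cm [ 1.48 -1.49 15.85]
```

Call:
drive_tool(
  dp=[
    [0.7,-0.7,2],
    [0.7,-0.7,2],
    [0,0,3],
    [0,0,2],
    [0,0,0],
  ],
  turn=[-0.037,0,0,0,0],
)

```text
time_s: 5.3
tool_pos: [0.4851, 0.1497, 0.1193]
tool_rot: [-3.139, 0.105, -0.02]
force: [0.3, 1.1, 0.1]
gripper_width: 0.0003
```

```bash
python3 - <<'E'
from h import *
to((-85,55,48))
p=eyes.read_camera("side"); im=cv2.cvtColor(p["frame"],cv2.COLOR_RGB2BGR)[100:250,180:340];cv2.imwrite("pics/s1.png",cv2.resize(im,None,fx=4,fy=4,interpolation=2))
E
```

```text
t 5.3 yaw err -0.014979225650402772 tool z [ 0.013  0.    -1.   ]
TCP fixture mm -82.46657492666701 53.81747088435327 119.31249249716284 force [0.3 1.1 0.1] w 0.0003493478602348087
dp cm [-0.35 -0.11  7.13]
```

View pics/s1.png

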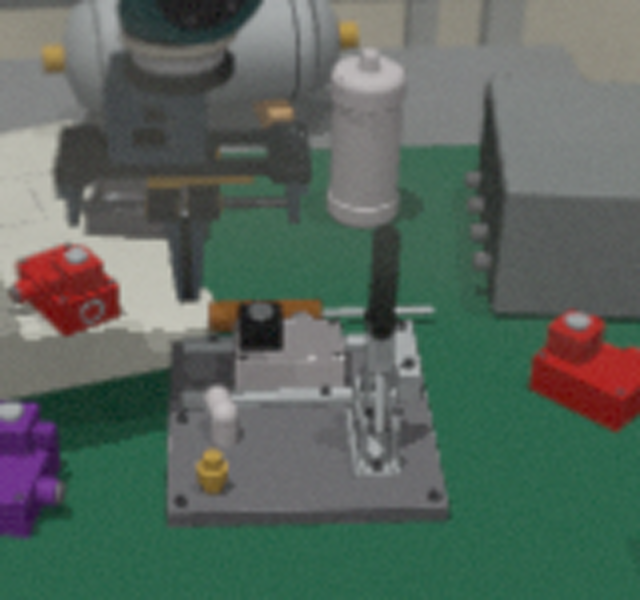

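Call:
drive_tool(
  dp=[
    [-0.2,-0.1,2],
    [-0.2,0,2],
    [0,0,2],
    [0,0,1],
    [0,0,0],
  ],
  turn=[0,0,0,0,0],
)

```text
time_s: 5.98
tool_pos: [0.4878, 0.1514, 0.0557]
tool_rot: [-3.135, 0.114, -0.037]
force: [-0.3, 0.0, 0.6]
gripper_width: 0.0003
```

```bash
python3 - <<'E'
from h import *
to((-65,55,48))
E
```

```text
t 5.975 yaw err -0.021351009857160638 tool z [ 0.024  0.003 -1.   ]
TCP fixture mm -79.83011230685565 55.748017882851485 55.67559833181021 force [-0.3  0.   0.6] w 0.0003094394467298409
dp cm [1.47 0.05 0.8 ]
```

Call:
drive_tool(
  dp=[
    [0.8,0,0.8],
    [0.8,0,0],
    [0.8,0,0],
    [0.8,0,0],
    [0.8,0,0],
    [0,0,0],
  ],
  turn=[-0.02,0,0,0,0,0],
)

```text
time_s: 6.72
tool_pos: [0.5323, 0.1493, 0.0503]
tool_rot: [-3.136, 0.082, -0.041]
force: [-0.9, 0.2, 0.8]
gripper_width: 0.0
```

```bash
python3 - <<'E'
from h import *
to((-22.5,55,48))
p=eyes.read_camera("top"); im=cv2.cvtColor(p["frame"],cv2.COLOR_RGB2BGR)[140:260,150:290];cv2.imwrite("pics/t2.png",cv2.resize(im,None,fx=5,fy=5,interpolation=2))
E
```

```text
t 6.725 yaw err -0.0005159423466758115 tool z [ 0.026  0.004 -1.   ]
TCP fixture mm -35.246652358910524 55.85536761655041 50.30359379344024 force [-0.9  0.2  0.8] w 4.096904043999106e-05
dp cm [1.27 0.09 0.26]
```

View pics/t2.png

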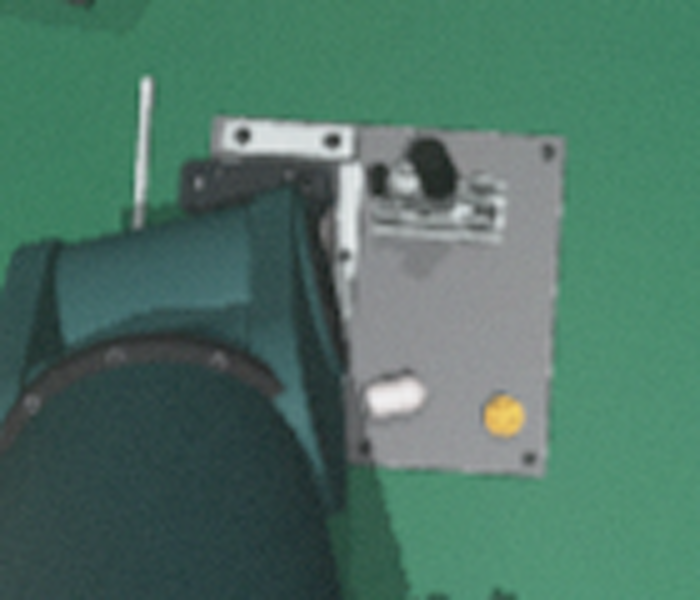

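Call:
drive_tool(
  dp=[
    [0.4,0,0],
    [0.4,0,0],
    [0.2,0,0],
    [0.2,0,0],
    [0,0,0],
  ],
  turn=[0,0,0,0,0],
)

```text
time_s: 7.4
tool_pos: [0.5439, 0.1485, 0.0504]
tool_rot: [-3.136, 0.081, -0.039]
force: [-1.2, -0.0, 0.1]
gripper_width: 0.0003
```

```bash
python3 - <<'E'
from h import *
to((-22.5,55,48))
p=eyes.read_camera("side"); im=cv2.cvtColor(p["frame"],cv2.COLOR_RGB2BGR)[100:250,180:340];cv2.imwrite("pics/s3.png",cv2.resize(im,None,fx=4,fy=4,interpolation=2))
E
```

```text
t 7.4 yaw err -0.0003459033445002979 tool z [ 0.025  0.004 -1.   ]
TCP fixture mm -23.67785749143992 55.73422669840715 50.362159229377916 force [-1.2 -0.   0.1] w 0.00034505156565964974
dp cm [0.11 0.07 0.24]
```

View pics/s3.png

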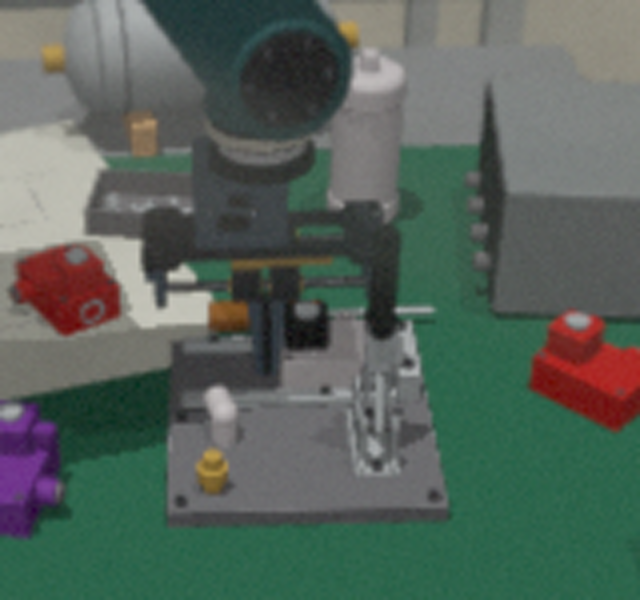

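Call:
drive_tool(
  dp=[
    [0.2,0,0],
    [0.2,0,0],
    [0.2,0,0],
    [0,0,0],
  ],
  turn=[0,0,0,0],
)

```text
time_s: 7.95
tool_pos: [0.5485, 0.1483, 0.0503]
tool_rot: [-3.137, 0.082, -0.033]
force: [-1.6, -0.3, 1.5]
gripper_width: 0.0002
```

Call:
drive_tool(
  dp=[
    [0.2,0,0],
    [0.2,0,0],
    [0.2,0,0],
  ],
  turn=[0,0,0],
)

```text
time_s: 8.32
tool_pos: [0.5487, 0.1481, 0.0499]
tool_rot: [-3.138, 0.082, -0.012]
force: [-16.1, 3.2, 14.6]
gripper_width: 0.0001
```

Call:
drive_tool(
  dp=[
    [-1,0,0],
    [-1.5,0,0],
    [0,0,-3],
    [0,0,-5],
    [0,0,-5],
    [0,0,-5],
    [0,0,-4],
    [0,0,0],
  ],
  turn=[0,0,0,0,0,0,0,0],
)

```text
time_s: 9.32
tool_pos: [0.5176, 0.149, 0.2759]
tool_rot: [-3.138, 0.082, -0.016]
force: [0.4, 0.2, 0.1]
gripper_width: 0.0005
```

```bash
python3 - <<'E'
from h import *
to((52,20,300))
for n in("side",):
  p=eyes.read_camera(n); im=cv2.cvtColor(p["frame"],cv2.COLOR_RGB2BGR)[100:250,180:340];cv2.imwrite("pics/s4.png",cv2.resize(im,None,fx=4,fy=4,interpolation=2))
E
```

```text
t 9.325 yaw err -0.00047719440716461475 tool z [ 0.01   0.002 -1.   ]
TCP fixture mm -49.902190638570666 54.81524015534026 275.8823731618716 force [0.4 0.2 0.1] w 0.000539538398309647
dp cm [10.22  3.47 -2.32]
```

View pics/s4.png

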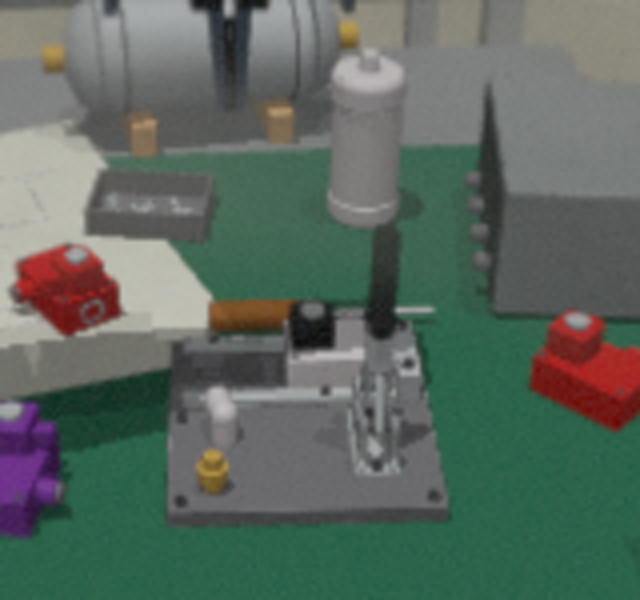

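```bash
python3 - <<'E'
from h import *
q=np.load("q.npy")
p=eyes.read_camera("side"); t=eyes.read_camera("top")
print(((proj(p,F2W([(-9,27,49),(-9,27,15),(75,27,49),(11,55,78),(52,-39,206),(52,-39,127)],q))-[180,100]+.5)*4).round())
im=cv2.cvtColor(t["frame"],cv2.COLOR_RGB2BGR)[140:260,150:290];cv2.imwrite("pics/t4.png",cv2.resize(im,None,fx=5,fy=5,interpolation=2))
E
```

```text
[[289. 362.]
 [288. 397.]
 [399. 360.]
 [314. 309.]
 [389. 227.]
 [383. 325.]]
```

View pics/t4.png

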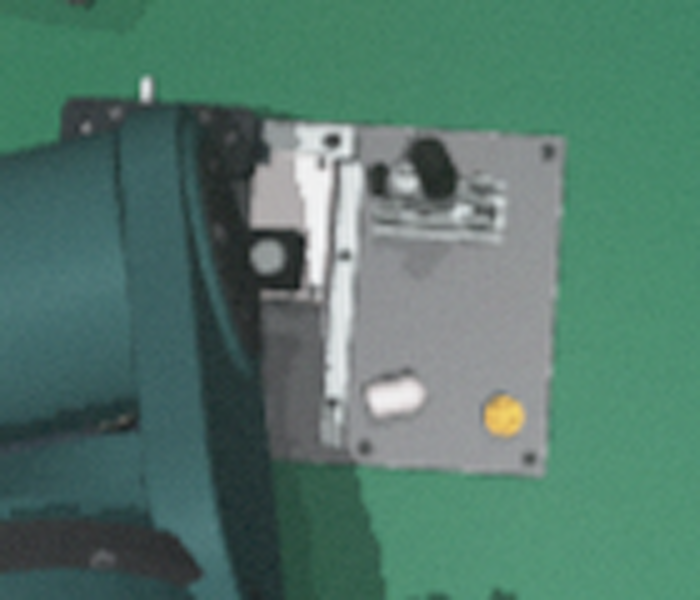

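Call:
drive_tool(
  dp=[
    [2.5,1,-1],
    [4,1,-1],
    [4,1,0],
    [0,0,0],
  ],
  turn=[0,0,0,0],
)

```text
time_s: 9.98
tool_pos: [0.6189, 0.1117, 0.2846]
tool_rot: [3.139, -0.081, -0.01]
force: [-0.0, -0.3, -1.1]
gripper_width: 0.0005
```

```bash
python3 - <<'E'
from h import *
to((51,5,190))
E
```

```text
t 9.975 yaw err 0.0002612489666299622 tool z [-0.006 -0.001 -1.   ]
TCP fixture mm 53.129601868771076 22.836567308666325 284.5852644792799 force [-0.  -0.3 -1.1] w 0.0005252091521468509
dp cm [-0.15  1.77  9.46]
```

Call:
drive_tool(
  dp=[
    [-0.15,0.7,3],
    [0,0.7,3],
    [0,0,3],
    [0,0,0.5],
    [0,0,0],
  ],
  turn=[0,0,0,0,0],
)

```text
time_s: 10.6
tool_pos: [0.6105, 0.0977, 0.1812]
tool_rot: [3.138, -0.08, -0.025]
force: [-0.6, 1.1, -0.5]
gripper_width: 0.0006
```

```bash
python3 - <<'E'
from h import *
to((51,-13,190))
p=eyes.read_camera("side"); im=cv2.cvtColor(p["frame"],cv2.COLOR_RGB2BGR)[100:250,180:340];cv2.imwrite("pics/s5.png",cv2.resize(im,None,fx=4,fy=4,interpolation=2))
E
```

```text
t 10.6 yaw err 0.0005845496022194793 tool z [-0.016 -0.002 -1.   ]
TCP fixture mm 45.51954874880766 8.444792535064737 181.15420117243121 force [-0.6  1.1 -0.5] w 0.0006214301893231755
dp cm [ 0.53  2.15 -0.89]
```

View pics/s5.png

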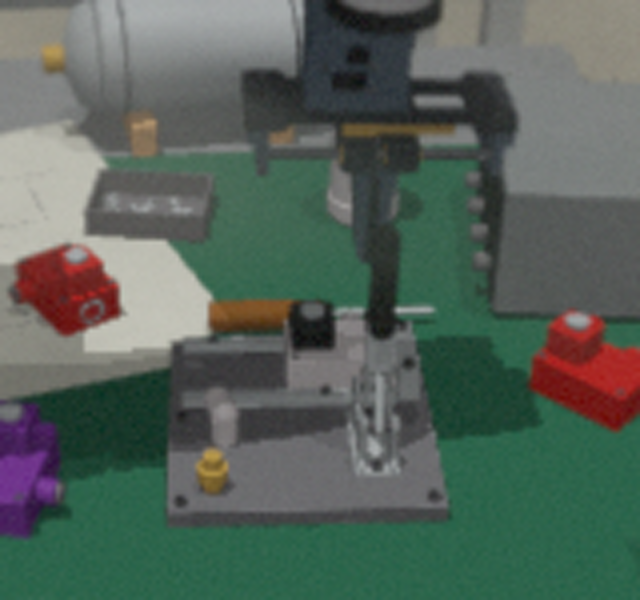

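Call:
drive_tool(
  dp=[
    [0.6,0.6,-1.2],
    [0,0.8,-0.8],
    [0,0.8,0],
    [0,0.8,0],
    [0,0.8,0],
    [0,0.8,0],
  ],
  turn=[0,0,0,0,0,0],
)

```text
time_s: 11.4
tool_pos: [0.616, 0.0491, 0.2062]
tool_rot: [3.139, -0.08, -0.017]
force: [0.8, 3.0, -2.1]
gripper_width: 0.0004
```

```bash
python3 - <<'E'
from h import *
to((51,-46,205))
p=eyes.read_camera("side"); im=cv2.cvtColor(p["frame"],cv2.COLOR_RGB2BGR)[100:250,180:340];cv2.imwrite("pics/s6.png",cv2.resize(im,None,fx=4,fy=4,interpolation=2))
E
```

```text
t 11.4 yaw err 0.0006537287300581729 tool z [-0.011 -0.001 -1.   ]
TCP fixture mm 53.532162981933055 -39.88453305006952 206.1628938732326 force [ 0.8  3.  -2.1] w 0.00039755839393912996
dp cm [-0.25  0.61  0.12]
```

View pics/s6.png

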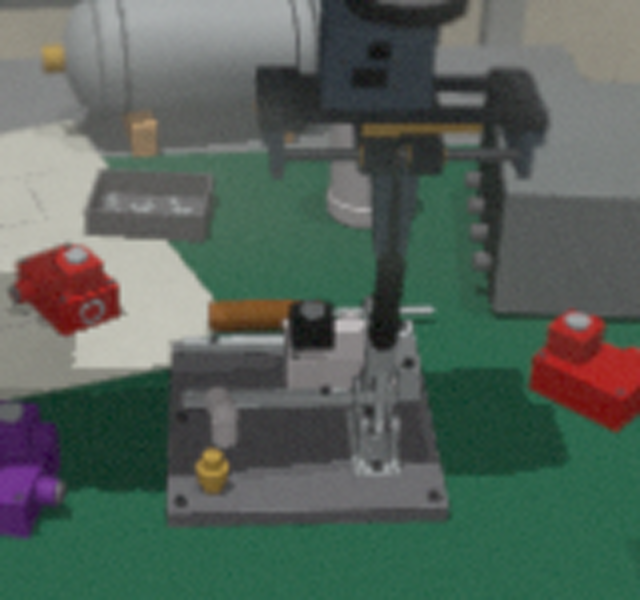

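Call:
drive_tool(
  dp=[
    [-0.2,0.7,0],
    [0,0.7,0.1],
    [0,0.7,0.3],
    [0,0.6,0.4],
    [0,0.4,0.5],
    [0,0.4,0.6],
  ],
  turn=[0,0,0,0,0,0],
)

```text
time_s: 12.2
tool_pos: [0.6122, 0.0117, 0.1861]
tool_rot: [3.14, -0.08, -0.016]
force: [0.0, 6.0, 1.5]
gripper_width: 0.0003
```

```bash
python3 - <<'E'
from h import *
to((51,-84,170))
p=eyes.read_camera("side"); im=cv2.cvtColor(p["frame"],cv2.COLOR_RGB2BGR)[100:250,180:340];cv2.imwrite("pics/s7.png",cv2.resize(im,None,fx=4,fy=4,interpolation=2))
E
```

```text
t 12.2 yaw err 0.00044257120507357195 tool z [-0.01 -0.   -1.  ]
TCP fixture mm 51.642256059225836 -77.4179017775144 186.14216446951733 force [0.  6.  1.5] w 0.0003054466986561026
dp cm [-0.05  0.66  1.62]
```

View pics/s7.png

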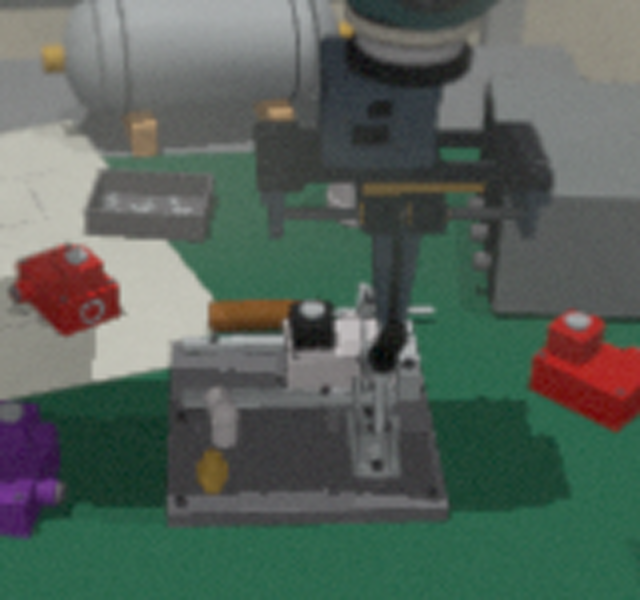

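Working as planned: the grip leans outward under the fingertips. I'll go on down.

Call:
drive_tool(
  dp=[
    [0,0.4,0.7],
    [0,0.3,0.8],
    [0,0.3,0.9],
    [0,0.2,0.9],
    [0,0.2,0.9],
    [0,0.2,0.9],
  ],
  turn=[0,0,0,0,0,0],
)

```text
time_s: 13.0
tool_pos: [0.6111, -0.0055, 0.1324]
tool_rot: [3.139, -0.08, -0.015]
force: [1.6, -0.7, 2.8]
gripper_width: 0.0004
```

```bash
python3 - <<'E'
from h import *
to((51,-103,103))
p=eyes.read_camera("side"); im=cv2.cvtColor(p["frame"],cv2.COLOR_RGB2BGR)[100:250,180:340];cv2.imwrite("pics/s8.png",cv2.resize(im,None,fx=4,fy=4,interpolation=2))
E
```

```text
t 13.0 yaw err 0.0009166044736938772 tool z [-0.01  -0.001 -1.   ]
TCP fixture mm 51.38688463594434 -94.62397140264734 132.37155397078917 force [ 1.6 -0.7  2.8] w 0.00037275249081274197
dp cm [-0.01  0.83  2.94]
```

View pics/s8.png

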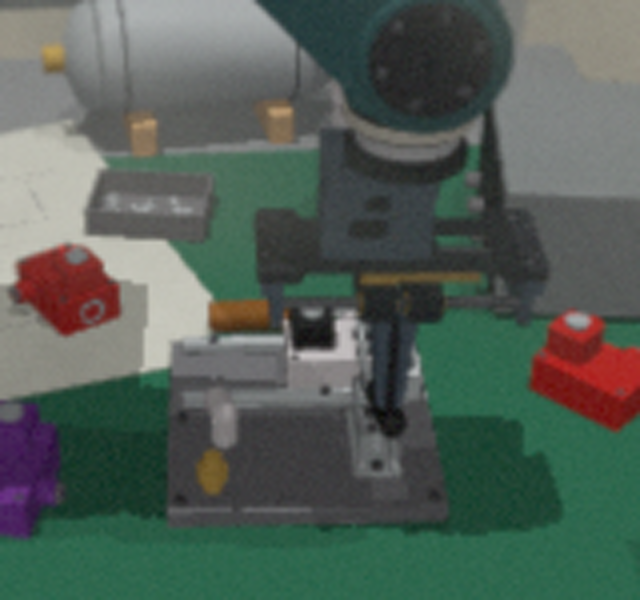

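Call:
drive_tool(
  dp=[
    [0,0.2,0.8],
    [0,0.2,0.8],
    [0,0.1,0.7],
    [0,0.1,0.4],
  ],
  turn=[0,0,0,0],
)

```text
time_s: 13.55
tool_pos: [0.6093, -0.0123, 0.102]
tool_rot: [3.139, -0.08, -0.019]
force: [0.5, 0.2, 0.1]
gripper_width: 0.0002
```

```bash
python3 - <<'E'
from h import *
to((51,-103,103))
E
```

```text
t 13.55 yaw err 0.0007663440433073251 tool z [-0.012 -0.001 -1.   ]
TCP fixture mm 49.93498263099791 -101.501132888337 102.01272771913298 force [0.5 0.2 0.1] w 0.000249256684903415
dp cm [ 0.11  0.15 -0.1 ]
```

Force dropped to zero, so it probably snapped over. I'll push slightly further to confirm the stop.

Call:
drive_tool(
  dp=[
    [0,0,0.2],
    [0,0,0.2],
    [0,0,0],
  ],
  turn=[0,0,0],
)

```text
time_s: 13.92
tool_pos: [0.6099, -0.0126, 0.0988]
tool_rot: [3.139, -0.08, -0.018]
force: [-3.8, 0.2, 7.6]
gripper_width: 0.0006
```

Call:
drive_tool(
  dp=[
    [0,0,-1],
    [0,0,-3],
    [0,0,-5],
    [0,2,-5],
    [0,5,-3],
    [0,5,0],
    [0,5,0],
    [0,5,0],
    [0,5,0],
    [0,0,0],
  ],
  turn=[0,0,0,0,0,0,0,0,0,0],
)

```text
time_s: 15.18
tool_pos: [0.599, -0.2898, 0.2828]
tool_rot: [3.136, -0.075, -0.005]
force: [0.1, 0.7, -0.2]
gripper_width: 0.0007
```

```bash
python3 - <<'E'
from h import *
to((51,-103,103)); q=np.load("q.npy")
p=eyes.read_camera("side"); im=cv2.cvtColor(p["frame"],cv2.COLOR_RGB2BGR)[100:250,180:340];cv2.imwrite("pics/s9.png",cv2.resize(im,None,fx=4,fy=4,interpolation=2))
print(((proj(p,F2W([(52,-114,69),(-9,27,49)],q))-[180,100]+.5)*4).round())
p=eyes.read_camera("top"); im=cv2.cvtColor(p["frame"],cv2.COLOR_RGB2BGR)[140:260,150:290];cv2.imwrite("pics/t9.png",cv2.resize(im,None,fx=5,fy=5,interpolation=2))
print(((proj(p,F2W([(52,-114,69),(52,55,49),(-9,27,49)],q))-[150,140]+.5)*5).round())
E
```

```text
t 15.175 yaw err 0.003590402002517201 tool z [-0.003 -0.005 -1.   ]
TCP fixture mm 53.958643363589275 -379.125258216715 282.82639322824417 force [ 0.1  0.7 -0.2] w 0.0007299264105956427
dp cm [ -0.14 -27.7   17.85]
[[389. 458.]
 [289. 362.]]
[[581. 203.]
 [284. 191.]
 [325. 300.]]
```

View pics/s9.png

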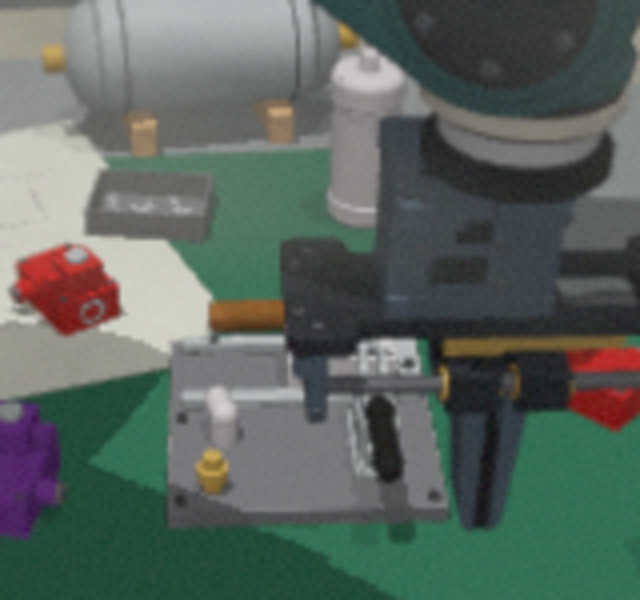

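View pics/t9.png

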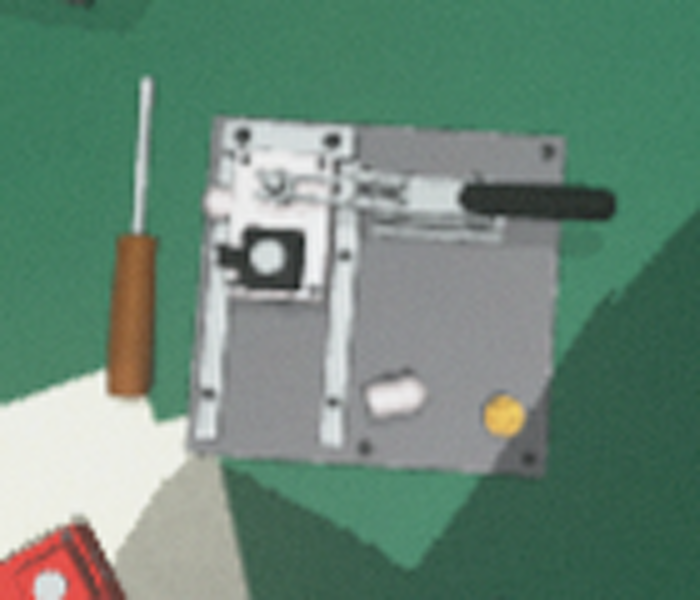

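```bash
python3 - <<'E'
from h import *
print(order.finish_job())
E
```

```text
the job is handed in; nothing more can be done
None
```

The white valve block is home against the end stop, the toggle clamp is locked on it, and I handed the job in at about 15 s of the 51 s.

- **Block:** I pushed it along the channel with closed fingertips until it stopped moving and the wrist read about 16 N. In both camera views its robot-side edge lay at the home position, to within the 2 to 3 mm my measurements are good for.
- **Clamp:** I pushed the grip outward and down until the resistance vanished at the snap. A further light push met the stop at about 8 N.
- **Last pictures, gripper clear:**
  - The handle lies in its locked position.
  - The bar is down with its tip on the flat half of the block.
  - The block is against the stop.
  - The screwdriver, elbow and brass fitting beside the fixture are where they were. The cartridge and tray also look unmoved, though the gripper hides part of the cartridge in the last side view. I did not check the wrench and tape roll again, but the arm did not work near them.

**Not measured directly:** the tip's force on the block and the exact handle angle were judged only from the pictures and the felt stop. My fixture position differed by about 2 mm between the two cameras. I corrected it by eye, and it caused no trouble.

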